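# Unsnap the battery cover of the fairy-light box

### The job

The battery cover on the fairy-light box is held by a springy snap tab at one end and by two lugs at the other. Pinch the tab gently inward against the cover's fixed rib, swing that end up with the tab kept pressed, draw the cover off its lugs, and lay it flat, right side up, inside the wooden tray, then let go. Do not force, yank or drop anything, and leave the spare batteries, the cup and the jar where they stand.

Things in the scene. Friction and masses are not known exactly. Their poses are not given: they have to be found in the camera images.
- case: White plastic battery box, 124 (x) x 84 (y) x 46 mm high including its 150 x 100 x 6 mm plywood base; fixed. Origin: centre of the underside, on the table; z up, x along the length. Top opening 100 (x) x 64 (y) mm. At both x ends the rim is an overhanging lip 5 mm thick, hollow below. The cover's tab is at the -x end, its lugs at the +x end.
- lid: Grey plastic cover, about 0.13 kg, on the box at first, axes parallel to the box's. Origin: centre of its plate's UNDERSIDE, at first at rim height; z out of its outside. Plate 112 (x) x 74 (y) x 4 mm. Below it a plug rim 97 x 60 mm goes 10 mm down into the opening, 1.5 to 2 mm play each way.
- rib_face (a point): Point on the +x face (x = 0 of the cover) of the fixed upright rib on the cover, the counter-face for squeezing the tab: rib 5 mm thick (x), 32 mm wide (y), top 28 mm above the plate's underside. The point is 16 mm above the plate's underside.
- lug_edge (a point): Middle of the cover's +x plate edge, on its underside (x = 56 mm). Beneath it two fixed lugs (to x = 54.5, z = -10 to -7 mm) reach under the box's lip: swing the cover's -x end up about this edge by 0.15 to 0.3 rad, then draw the cover 8 mm or more toward its -x, and only then lift.
- thumb_piece: Grey upright finger piece of the springy snap tab: 4 mm thick (x), 18 mm wide (y), from the plate up to 30 mm above the plate's underside. Its origin and axes are the cover's while the tab is relaxed (origin NOT on the piece). It bears up to 15 N; more would snap it.
- tab_face (a point): Middle of the finger piece's outer (-x) face, 18 mm above the plate's underside, x = -46 mm of the cover when relaxed, -39 mm when fully pressed: tab face to rib face is 46 mm relaxed, 39 mm pressed.
- tab (a joint): Inward (+x) travel of the tab in m: 0 relaxed, 0.007 on its stop. Spring: 3.5 N to start, 8.4 N fully pressed. Its hook, z = -9.5 to -6.5 mm of the cover, reaches 4 mm (2.5 to 5.5 with the play) under the lip; about 6 mm of travel frees it. Hooked, the cover rises only 1.5 mm; forcing it against the box with over 15 N breaks it.
- tray: Shallow light-wood tray, 180 (x) x 150 (y) x 20 mm high, walls and floor 6 mm thick, fixed to the table. Origin: centre of the underside. The cover lying flat in it rests on its plug rim, with its origin 16 mm above the tray's origin.
- cell_a: Spare battery standing upright, 33 mm diameter, 61 mm high, origin at its foot. Leave alone.
- cell_b: Second spare battery, the same. Leave alone.
- cup: Blue ceramic cup, 72 mm diameter, 85 mm high, origin at its foot. Leave alone.
- vase: Green glass jar, 60 mm diameter, 100 mm high, origin at its foot. Leave alone.
- case_rim (a point): Centre of the box's opening at rim height: where the cover's origin is when it is seated.
There are look-alikes about, which are no part of the job. What is shaped like the lid but pink is not meant.

How it is judged:
On the way, in this order (a step that is already met when the one before it is completed fails the run):
1. the snap tab is pressed in while the cover is still seated on the box (value of joint tab above 0.0055 m and contact force between thumb_piece and the fingers above 2 N and distance between lid and case_rim below 0.006 m), for 0.1 s.
2. the cover is off the box, held by the fingers (z of lid in the frame of case above 0.075 m and contact force between lid and the fingers above 0.5 N and contact force between lid and case below 0.05 N), for 0.1 s.
At the end, for the whole second after the job is handed in: The cover lies flat (tilt under 0.08 rad), right side up on the tray's floor (its origin 11 to 21 mm above the tray's origin and within 30 mm in x and 34 mm in y of the tray's centre), at rest, tab sprung back (under 2 mm) (x of lid in the frame of tray between -0.03 and 0.03 m and y of lid in the frame of tray between -0.034 and 0.034 m and z of lid in the frame of tray between 0.011 and 0.021 m and angle between lid's own z axis and vertical below 0.08 rad and linear speed of lid below 0.02 m/s and value of joint tab below 0.002 m); the robot touches nothing.
It fails at once if the tab is pushed with more than 15 N (contact force between thumb_piece and the fingers above 15 N).
It fails at once if the cover is forced against the box with more than 15 N (contact force between lid and case above 15 N).
It fails at once if the cover is dropped: moving faster than 0.5 m/s with no finger on it (contact force between lid and the fingers below 0.05 N and linear speed of lid above 0.5 m/s).
It fails at once if a spare battery, the cup or the jar is shifted more than 20 mm or tipped (distance of any of cell_a, cell_b, cup, vase from where it was at the start of the episode above 0.02 m or angle between any of cell_a, cell_b, cup, vase's own z axis and vertical above 0.3 rad).
It also fails if it takes over 48 s, if anything falls off the work surface, if the arm or the gripper's body presses on something with over 40 N, if the wrist force passes 120 N, or if a joint passes its speed limit or range.

### The arm

A 6-joint arm with a two-finger parallel gripper is mounted at the origin on the work surface. World frame = base frame: x ahead of the robot, y to its left, z up, the work surface at z = 0. Lengths are in m, angles in rad, forces in N, time in s.
With the tool pointing down it reaches from about 0.375 to 0.9 m from the base axis. Payload 3.1 kg.
Tool frame: the origin (TCP) lies at the very end of the fingers, on their centre line; the grasp point (between the pads) lies 19 mm behind it (manip.pinch_z is the distance from the TCP to the grasp point, in m); z points along the fingers, y is the line along which they close (so a half turn about z gives the same grasp; the last joint's range is limited). The gripper opens to 85 mm and grips with 20 to 120 N. Pads are 22 mm wide; open, the fingers measure 114 mm over their backs; the gripper's body (76 mm by 85 mm) begins 54 mm behind the grasp point. The pads swing forward as they close: fully open they stand 13 mm farther back than shut.
Start: joints at [-0.178, 0.527, 1.433, -0, 1.181, -0.178], TCP at [0.625, 0, 0.231] pointing down, gripper open.
Joint ranges: [-3.08, 3.08], [-0.75, 2.2], [0.22, 2.44], [-1.43, 4.57], [0, 2.65], [-2.85, 2.85]. Speed limits (rad/s): [2.79, 2.79, 3.14, 3.14, 3.14, 3.14].

### API

Orientations are given as a unit quaternion [x, y, z, w].
In Python, from station import manip gives the robot as it stands.
- The arm moves only by the tool servo_tool, never from a script. Its argument "commands" is one flat list of numbers, 7 for each row, row after row: the shift along the tool's x, y, z each as a share of 500 mm, from -1 to 1, then the turn, a rotation vector about the tool's x, y, z each as a share of 360 degrees, from -1 to 1, then the opening, from -1 (shut) to 1 (fully open). In form: [dx, dy, dz, rx, ry, rz, claw, dx, dy, dz, rx, ry, rz, claw, ...]. A call has 1 to 12 rows; each row shifts and turns the commanded pose from where the row before left it, along the tool's axes as they then stand; what a row does not reach is not made up. A row lasts 1/12 s, in which the tool goes at most 41.7 mm and 7.16 degrees, less where a joint would pass 70% of its speed; a pose out of reach is approached as far as the arm can. A call with a number of a shift or a turn outside -1 to 1 is refused whole. A call with a gripper value outside its range is refused whole. The fingers move at their own pace and stop on an object; "force" is the grip in N (left out, the last holds). Time passes only in rows, so rows that do not move let the fingers close. It gives the time, the measured TCP pose, the force, the opening and the grip force at its end, in the units of the state.
- manip.sense(): the state, without advancing time (a new reading comes with each control period).
- manip.snapshot(name): name is "scene" or "side" or "wrist"; returns a dict with "img" (420x560x3 uint8, red, green, blue), "mtx" (3x3 intrinsics, pixels), "world_to_cam" (4x4, takes a point from world to camera coordinates). Camera axes: x right, y up, looking along -z (the intrinsics and any distortion apply to the point x, -y, -z); pixel columns grow to the right and rows downward; lengths in m; the calibration is good to about 2 mm. A picture is of the moment at which its call begins. There is no depth.
- manip.sign_off(): hands the job in; it is judged then, once.
Trained networks look in a picture, given as the dict that the camera call returned (one of the last four; its "shot" number tells which), for a name from the list of things; names that differ only in an ending like _2 or _b are one class to them, and where a whole thing is asked for, a point or a joint stands for the part that bears it (a point fixed in the world has none). Each returns a list of dicts, best first, with "conf" (0 to 1); they miss things now and then, are a little off and sometimes report something else, mostly with a low value. They report only what shows in the picture. A call takes as long as a camera call. They do not tell look-alikes from the thing itself.
- manip.look_for(picture, query): "box" ([left, top, width, height] in pixels, round what is visible of it).
- manip.silhouettes(picture, query): "pixels" (420x560 bool, what is visible of it) and "box" ([left, top, width, height] in pixels, round what is visible of it).
The state is a dict: "t": time; "q": joint angles; "qd": joint speeds; "tau": joint torques, N m; "tcp_pos": TCP position; "tool_rot": TCP orientation; "force": force on the tool from outside, world axes, zero at the start; "ft_torque": the same for the moment, N m; "finger_gap": opening from 0.0 (shut) to 1.0 (fully open); "gripper_force": force on a finger pad.
Only numpy, scipy, OpenCV 4.12 (cv2) and the standard library are available. Lean on these libraries where they do the work, as an engineer would, in place of code of your own. Each camera call takes 0.05 s, during which the arm holds its last target. There are 200 camera calls.

## Working session

There is one attempt and no reset: what is moved stays moved. The work goes in short steps, Python scripts to look and compute and a tool call to move; the robot and the scene stay as the last step left them, time stands still between calls to the robot, and variables do not carry over. Pictures are saved under pics/ and viewed, at most 12 in all, crops included, and the job is handed in when it is done.

Besides the shell and the picture viewer there is one more tool, called by a JSON object that holds its "name" and its "arguments", one argument or row to a line. servo_tool: Moves the arm, as the interface text tells. Its arguments: {"type":"object","properties":{"commands":{"type":"array"},"force":{"type":"number"}},"required":["commands"]}

```bash
mkdir -p pics; ls
cat > h.py <<'E'
import numpy as np, cv2
from station import manip
from scipy.spatial.transform import Rotation as R
def snap(n,f=None):
    p=manip.snapshot(n)
    if f: cv2.imwrite(f'pics/{f}.png',p['img'][:,:,::-1])
    return p
def proj(p,X):
    X=np.atleast_2d(X); T=p['world_to_cam']; c=X@T[:3,:3].T+T[:3,3]
    c=c*[1,-1,-1]; u=c@p['mtx'].T; return u[:,:2]/u[:,2:]
def ray(p,uv):
    T=p['world_to_cam']; d=np.linalg.inv(p['mtx'])@[uv[0],uv[1],1]; d=d*[1,-1,-1]
    return -T[:3,:3].T@T[:3,3], T[:3,:3].T@d
def atz(p,uv,z):
    o,d=ray(p,uv); return o+d*(z-o[2])/d[2]
E
python3 - <<'E'
from h import *
a=snap('scene','scene0');b=snap('side','side0')
for p in (a,b):
    print(p.keys(), ray(p,(280,210)))
    for q in ['lid','case','thumb_piece','tray','cell_a','cup','vase']:
        print(q,[(np.round(d['box']).tolist(),round(d['conf'],2)) for d in manip.look_for(p,q)])
cv2.imwrite('pics/both0.png',np.hstack([a['img'],b['img']])[:,:,::-1])
s=manip.sense();print(s)
print(manip.pinch_z)
E
```

```text
pics
dict_keys(['img', 'mtx', 'world_to_cam', 'shot']) (array([1.10686291, 0.57256688, 0.90531222]), array([-0.45150292, -0.53882491, -0.71130171]))
lid [([198.0, 145.0, 29.0, 32.0], 0.96), ([275.0, 198.0, 41.0, 42.0], 0.93), ([225.0, 159.0, 55.0, 39.0], 0.81)]
case [([219.0, 165.0, 67.0, 48.0], 0.71), ([226.0, 160.0, 53.0, 37.0], 0.58)]
thumb_piece [([208.0, 159.0, 9.0, 14.0], 0.6), ([297.0, 202.0, 7.0, 9.0], 0.52)]
tray [([328.0, 241.0, 112.0, 95.0], 0.91)]
cell_a [([260.0, 271.0, 20.0, 29.0], 0.78), ([248.0, 248.0, 16.0, 25.0], 0.67)]
cup [([211.0, 216.0, 31.0, 46.0], 0.83)]
vase [([293.0, 275.0, 37.0, 52.0], 0.91), ([248.0, 250.0, 17.0, 27.0], 0.42)]
dict_keys(['img', 'mtx', 'world_to_cam', 'shot']) (array([ 0.35810195, -0.97595471,  0.64930637]), array([ 0.19335727,  0.82353307, -0.53354117]))
lid [([240.0, 211.0, 53.0, 33.0], 0.98), ([274.0, 295.0, 64.0, 53.0], 0.85), ([251.0, 240.0, 61.0, 33.0], 0.65)]
case [([244.0, 245.0, 76.0, 47.0], 0.84)]
thumb_piece [([250.0, 224.0, 1.0, 13.0], 0.54), ([310.0, 296.0, 8.0, 7.0], 0.45)]
tray [([203.0, 162.0, 72.0, 34.0], 0.68)]
cell_a [([315.0, 187.0, 16.0, 29.0], 0.82)]
cup [([323.0, 190.0, 32.0, 44.0], 0.95)]
vase [([288.0, 147.0, 21.0, 41.0], 0.56), ([311.0, 190.0, 17.0, 27.0], 0.49)]
{'t': 0.8, 'q': array([-1.78498528e-01,  5.27486429e-01,  1.43268782e+00,  8.01469857e-06,
        1.18141774e+00, -1.78514798e-01]), 'qd': array([-0.00022495,  0.00055662,  0.00124043,  0.00225862, -0.00073684,
        0.00035171]), 'tau': array([-3.58451161e-04, -4.42253494e+01, -1.78414786e+01, -1.26898863e-04,
        6.70567697e-04,  3.01455287e-06]), 'tcp_pos': array([6.24979761e-01, 3.62709739e-05, 2.31322631e-01]), 'tool_rot': array([ 7.07102105e-01,  7.07111458e-01,  3.23602990e-06, -1.83972295e-06]), 'force': array([ 0.24905342, -0.93527218, -0.25471763]), 'ft_torque': array([-0.02024856, -0.00149436, -0.05563832]), 'gripper_force': 0.0, 'finger_gap': 0.9981160467932789}
0.0187
```

Run:
```python
import cv2,numpy as np
a=cv2.imread('pics/scene0.png')[125:345,180:450];b=cv2.imread('pics/side0.png')[140:360,190:370]
cv2.imwrite('pics/v1.png',cv2.resize(a,None,fx=2.7,fy=2.7,interpolation=2))
cv2.imwrite('pics/v2.png',cv2.resize(b,None,fx=2.7,fy=2.7,interpolation=2))
```

```text
(no output)
```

View pics/v1.png

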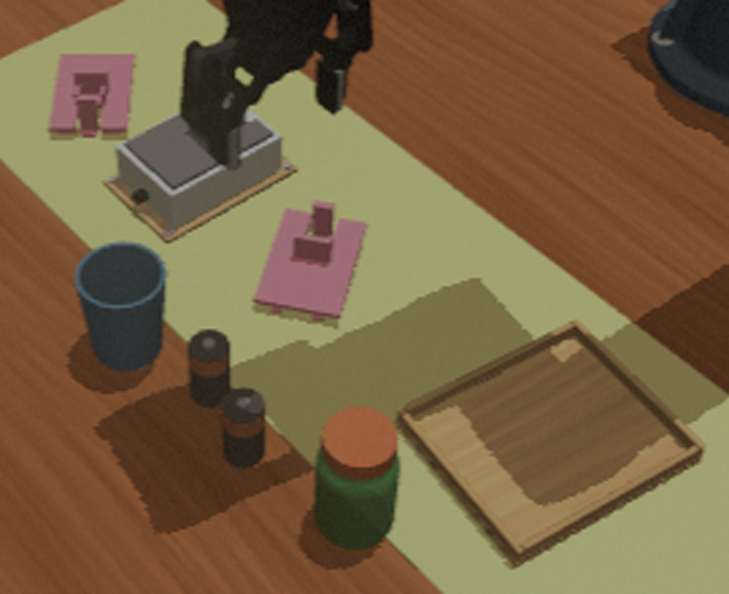

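View pics/v2.png

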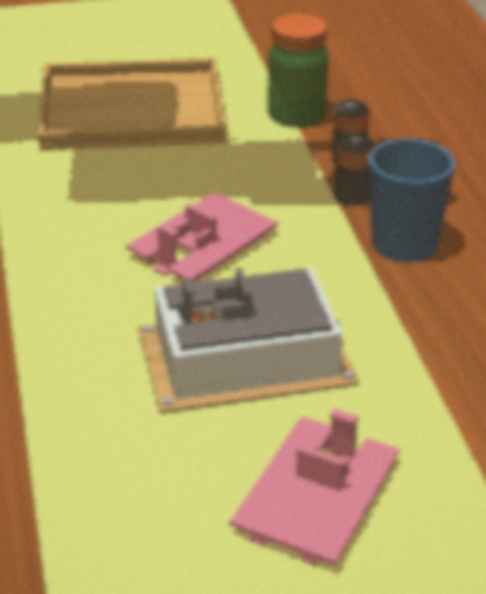

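Run:
```python
from h import *
w=snap('wrist','w0')
for q in ['lid','case','thumb_piece','rib_face','tray']:
    print(q,[(np.round(d['box']).tolist(),round(d['conf'],2)) for d in manip.look_for(w,q)])
print(ray(w,(280,210)),w['mtx'])
import pickle
p=dict(w);pickle.dump(p,open('w0.pkl','wb'))
s=snap('side','s1');pickle.dump(dict(s),open('s1.pkl','wb'))
s=snap('scene','c1');pickle.dump(dict(s),open('c1.pkl','wb'))
for uv in [(384,289),(328,277),(440,293),(373,334),(392,244)]: print(uv, atz(s,uv,0.02))
```

```text
lid [([132.0, 164.0, 130.0, 111.0], 0.94), ([149.0, 337.0, 108.0, 63.0], 0.67)]
case [([151.0, 361.0, 14.0, 26.0], 0.4)]
thumb_piece [([145.0, 239.0, 22.0, 28.0], 0.71), ([151.0, 336.0, 105.0, 67.0], 0.51)]
rib_face [([131.0, 164.0, 129.0, 115.0], 0.88), ([151.0, 342.0, 104.0, 58.0], 0.69)]
tray [([34.0, 0.0, 217.0, 46.0], 0.85)]
(array([0.62425472, 0.07990312, 0.37292749]), array([-0.00155337, -0.32021739, -0.94740051])) [[376.46281216   0.         279.89696579]
 [  0.         376.46281216 206.06520338]
 [  0.           0.           1.        ]]
(384, 289) [0.52555343 0.21043758 0.02      ]
(328, 277) [0.59274057 0.11588006 0.02      ]
(440, 293) [0.44537649 0.28894717 0.02      ]
(373, 334) [0.61967236 0.26868746 0.02      ]
(392, 244) [0.42172485 0.13885146 0.02      ]
```

View pics/w0.png

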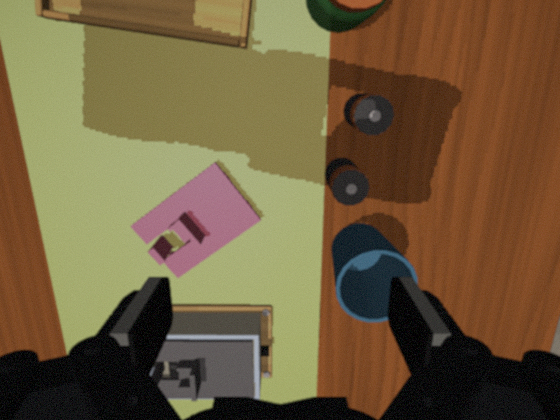

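Run:
```python
from h import *
import pickle
s=pickle.load(open('s1.pkl','rb'))
for uv in [(157,287),(318,270),(340,332),(178,348)]:
    u=(uv[0]/2.7+190,uv[1]/2.7+140); print(atz(s,u,0.046))
for uv in [(140,330),(356,383),(163,410)]:
    u=(uv[0]/2.7+190,uv[1]/2.7+140); print('base',atz(s,u,0.006))
w=pickle.load(open('w0.pkl','rb'))
for uv in [(259,336)]: print(atz(w,uv,.046))
```

```text
[ 0.48137679 -0.1672544   0.046     ]
[ 0.6073381  -0.17220962  0.046     ]
[ 0.60211171 -0.24999867  0.046     ]
[ 0.48361826 -0.24259462  0.046     ]
base [ 0.46717756 -0.16600112  0.006     ]
base [ 0.61269756 -0.26224421  0.006     ]
base [ 0.46864574 -0.26045029  0.006     ]
[ 0.60194835 -0.16751279  0.046     ]
```

{"name": "servo_tool", "arguments": {
  "commands": [-0.06,-0.033,0,0,0,0,1,-0.06,-0.033,0,0,0,0,1,-0.06,-0.033,0,0,0,0,1,-0.06,-0.033,0,0,0,0,1,-0.06,-0.033,0,0,0,0,1,-0.06,-0.033,0,0,0,0,1,0,0,0,0,0,0,1,0,0,0,0,0,0,1]
}}

```text
t: 1.87
tcp_pos: [0.5254, -0.1815, 0.2315]
tool_rot: [0.708, 0.706, 0.0, 0.0]
force: [0.6, -0.2, 0.8]
finger_gap: 0.996
gripper_force: 0.0
```

Run:
```python
from h import *
import pickle
w=snap('wrist','w1');s=snap('side','s2');c=snap('scene','c2')
pickle.dump([dict(w),dict(s),dict(c)],open('p2.pkl','wb'))
for p in (w,s):
  for q in ['lid','thumb_piece']:
    print(q,[(np.round(d['box']).tolist(),round(d['conf'],2)) for d in manip.look_for(p,q)])
print(manip.sense()['t'])
```

```text
lid [([251.0, 276.0, 108.0, 97.0], 0.93), ([231.0, 167.0, 130.0, 79.0], 0.69), ([216.0, 0.0, 152.0, 98.0], 0.69)]
thumb_piece [([326.0, 299.0, 16.0, 21.0], 0.68), ([242.0, 198.0, 14.0, 30.0], 0.56), ([243.0, 45.0, 19.0, 25.0], 0.5)]
lid [([253.0, 239.0, 58.0, 34.0], 0.86), ([276.0, 293.0, 59.0, 54.0], 0.76), ([239.0, 211.0, 54.0, 34.0], 0.66), ([324.0, 191.0, 33.0, 46.0], 0.37)]
thumb_piece [([256.0, 243.0, 3.0, 16.0], 0.59), ([250.0, 224.0, 3.0, 12.0], 0.57), ([311.0, 293.0, 11.0, 12.0], 0.52)]
2.2167
```

View pics/w1.png

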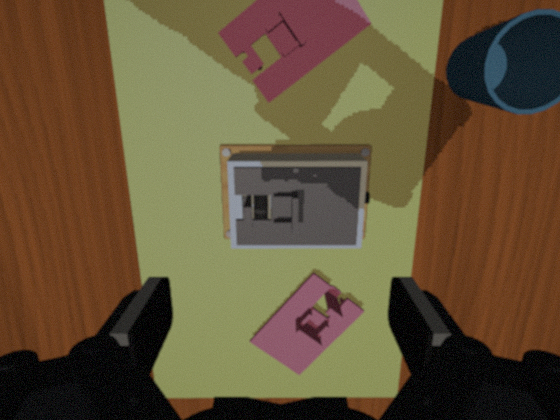

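```bash
cat > fit.py <<'E'
from h import *
import pickle
from scipy.optimize import minimize
w,s,c=pickle.load(open('p2.pkl','rb'))
hsv=cv2.cvtColor(w['img'],cv2.COLOR_RGB2HSV)
roi=np.zeros(hsv.shape[:2],bool); roi[140:260,215:375]=1
m=roi&(hsv[...,1]<60)
m=cv2.morphologyEx(m.astype(np.uint8),cv2.MORPH_OPEN,np.ones((2,2)))
n,l,st,_=cv2.connectedComponentsWithStats(m); print(st)
k=1+st[1:,4].argmax(); pts=np.argwhere(l==k)[:,::-1].astype(np.float32)
r=cv2.minAreaRect(pts); B=cv2.boxPoints(r); print(r,[np.round(atz(w,b,.046),4) for b in B])
X=np.array([atz(w,b,.046) for b in B]); print('centre',X.mean(0), [np.linalg.norm(X[i]-X[i-1]) for i in range(4)])
im=cv2.resize(w['img'][130:260,205:385],None,fx=4.4,fy=4.4,interpolation=2)[:,:,::-1].copy()
cv2.imwrite('pics/w1c.png',im)
E
python3 fit.py
```

```text
[[     0      0    560    420 222314]
 [   223    149      9      9     57]
 [   227    150    143    100  12829]]
((298.0, 199.5), (99.0, 142.0), 90.0) [array([ 0.4782, -0.1568,  0.046 ]), array([ 0.6019, -0.1574,  0.046 ]), array([ 0.6083, -0.2516,  0.046 ]), array([ 0.4736, -0.251 ,  0.046 ])]
centre [ 0.54049583 -0.20420502  0.046     ] [np.float64(0.09437098216511901), np.float64(0.12374127791186242), np.float64(0.09448443043676756), np.float64(0.13476567955297816)]
```

View pics/w1c.png

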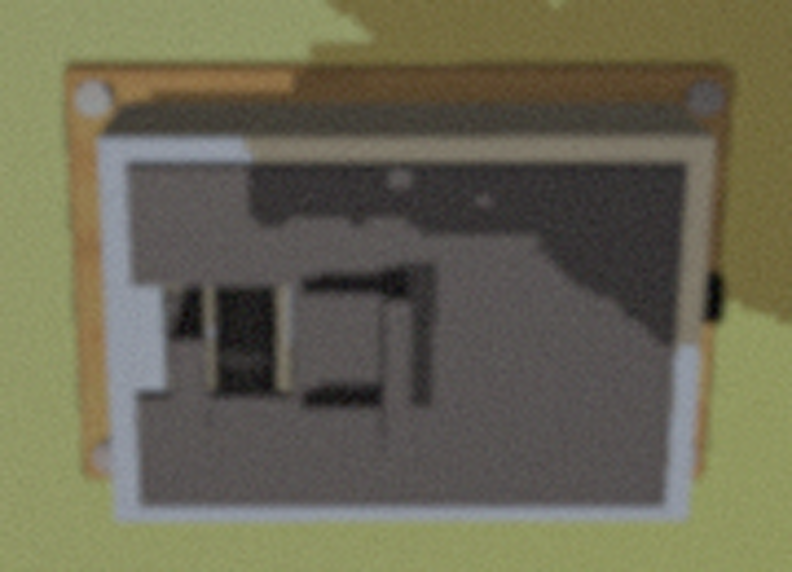

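```bash
cat > fit2.py <<'E'
from h import *
import pickle
from scipy.optimize import least_squares
w,s,c=pickle.load(open('p2.pkl','rb'))
f=lambda P,k=4.4,o=(205,130):(np.array(P,float)+.5)/k-.5+o
obs=[(w,f([(102,135),(714,137),(690,521),(116,520)]),62,42,.046,'rim'),
     (w,f([(128,164),(686,164),(665,503),(140,504)]),56,37,.050,'lid'),
     (s,f([(157,287),(318,270),(340,332),(178,348)],2.7,(190,140)),62,42,.046,'side rim')]
def mdl(q,a,b,z):
    P=np.array([(-a,b),(a,b),(a,-b),(-a,-b)])/1000; ch,sh=np.cos(q[2]),np.sin(q[2])
    return np.c_[P@[[ch,sh],[-sh,ch]]+q[:2],np.full(4,z)]
for o in obs:
    r=least_squares(lambda q:(proj(o[0],mdl(q,*o[2:5]))-o[1]).ravel(),[.54,-.2,0]); print(o[5],np.round(r.x,4)); print(np.round(r.fun,1))
E
python3 fit2.py
```

```text
rim [ 0.5394 -0.2083 -0.0061]
[-0.9  0.1  1.1 -0.2  0.   0.1 -0.3  0.1]
lid [ 0.5391 -0.2079 -0.0038]
[-0.8 -0.3  0.8 -0.4  0.3  0.5 -0.3  0.4]
side rim [ 0.5434 -0.2062 -0.0375]
[ 0.7 -1.3 -0.6 -1.2  1.2  0.4 -1.3  1.6]
```

The grey cover on the white box (wrist ~(300,205)) is the one meant: it is grey, on the case, with the tab at its left (-x) end. The lid-shaped things at (295,40) and (307,325) are pink look-alikes. The crop shows the tab at left (~(225,205)) and the rib (~(300,205)).

{"name": "servo_tool", "arguments": {
  "commands": [-0.0106,-0.0038,0.0526,0,0,0,0.41,-0.0106,-0.0038,0.0526,0,0,0,0.41,-0.0106,-0.0038,0.0526,0,0,0,0.41,-0.0106,-0.0038,0.0526,0,0,0,0.41,-0.0106,-0.0038,0.0526,0,0,0,0.41,0,0,0,0,0,0,0.41,0,0,0,0,0,0,0.41,0,0,0,0,0,0,0.41],
  "force": 20
}}

```text
t: 2.88
tcp_pos: [0.5175, -0.2063, 0.1008]
tool_rot: [0.707, 0.707, 0.0, 0.001]
force: [0.1, -0.2, 0.2]
finger_gap: 0.704
gripper_force: 0.0
```

Run:
```python
from h import *
import pickle
w=snap('wrist','w3');s=snap('side','s3');c=snap('scene','c3')
pickle.dump([dict(w),dict(s),dict(c)],open('p3.pkl','wb'))
st=manip.sense();t=st['tcp_pos'];print(t,R.from_quat(st['tool_rot']).as_matrix().round(4),proj(w,t),proj(s,t))
a=w['img'];b=cv2.resize(s['img'][190:300,220:340],None,fx=3.4,fy=3.4,interpolation=2)
cv2.imwrite('pics/v3.png',np.hstack([cv2.resize(a[120:420,130:430],(374,374),interpolation=2),b])[:,:,::-1])
```

```text
[ 0.51775244 -0.20669204  0.10163178] [[-7.0e-04  1.0e+00  3.1e-03]
 [ 1.0e+00  7.0e-04 -1.9e-03]
 [-1.9e-03  3.1e-03 -1.0e+00]] [[283.03769635 283.37164071]] [[269.30559318 232.63894866]]
```

View pics/v3.png

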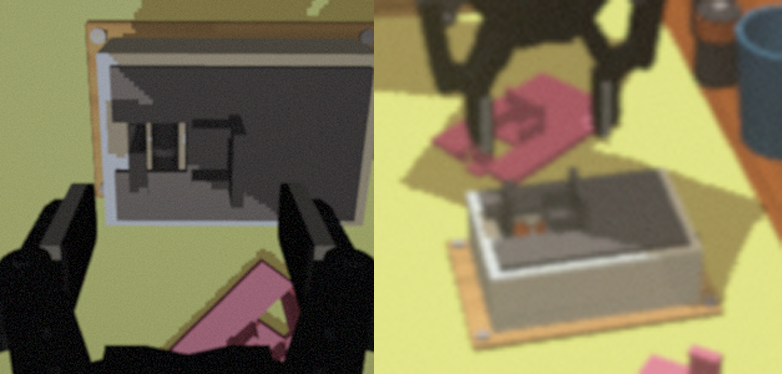

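```bash
cat > fit3.py <<'E'
from h import *
import pickle
from scipy.optimize import least_squares
w,s,c=pickle.load(open('p3.pkl','rb'))
f=lambda P,k,o:(np.array(P,float)+.5)/k-.5+o
def loc(P,q,z0=.046):
    P=np.array(P,float)/1000; ch,sh=np.cos(q[2]),np.sin(q[2])
    return np.c_[P[:,:2]@[[ch,sh],[-sh,ch]]+q[:2],P[:,2]+z0]
k=374/300
W=f([(108,225),(97,55),(110,66),(118,219),(357,221)],k,(130,120)); Wm=[(-62,-42,0),(-62,42,0),(-56,37,4),(-56,-37,4),(56,-37,4)]
S=f([(121,275),(326,243),(93,195),(286,172)],3.4,(220,190)); Sm=[(-62,-42,0),(62,-42,0),(-62,42,0),(62,42,0)]
for n,F in dict(w=[(w,W,Wm)],s=[(s,S,Sm)],both=[(w,W,Wm),(s,S,Sm)]).items():
    r=least_squares(lambda q:np.concatenate([(proj(p,loc(m,q))-o).ravel() for p,o,m in F]),[.54,-.2,0]);print(n,r.x.round(4),r.fun.round(1))
def edges(b):
    (x0,x1),(y0,y1),(z0,z1)=b;V=[(x,y,z) for x in(x0,x1) for y in(y0,y1) for z in(z0,z1)]
    return [(V[i],V[j]) for i in range(8) for j in range(i) if bin(i^j).count('1')==1]
q=[.5385,-.2078,-.006]
B=[(((-46,-42),(-9,9),(4,30)),(255,0,0)),(((-5,0),(-16,16),(4,28)),(0,0,255)),(((-56,56),(-37,37),(0,4)),(255,255,0)),(((-62,62),(-42,42),(0,0)),(0,255,255))]
out=[]
for p,(r0,r1,c0,c1),kk in ((w,(140,320,200,400),2.5),(s,(230,300,240,320),6)):
    im=cv2.resize(p['img'][r0:r1,c0:c1],None,fx=kk,fy=kk,interpolation=2).copy()
    if kk!=6: pass
    raw=im.copy()
    for b,col in B:
        for e in edges(b):
            u=((proj(p,loc(e,q))-[c0,r0]+.5)*kk-.5).round().astype(int); cv2.line(im,tuple(u[0]),tuple(u[1]),col,1)
    out.append(im[:420])
h=min(o.shape[0] for o in out)
cv2.imwrite('pics/v4.png',np.vstack([out[0][:450,:500],np.zeros((0,500,3),np.uint8)])[:,:,::-1]); cv2.imwrite('pics/v5.png',out[1][:,:,::-1])
E
python3 fit3.py
```

```text
w [ 5.402e-01 -2.082e-01 -3.000e-04] [-0.5  0.4 -0.1 -1.8  0.1  0.3  0.2  1.5  0.4 -0.1]
s [ 0.5407 -0.2072  0.0209] [-0.6  1.2  0.8  1.1 -0.6 -0.7  0.4 -2.2]
both [ 0.5402 -0.2081  0.0011] [-0.4  0.4 -0.2 -1.8  0.   0.3  0.3  1.5  0.5 -0.3 -1.3  1.2  0.5  1.9
 -0.5 -0.8  0.9 -1.6]
```

View pics/v4.png

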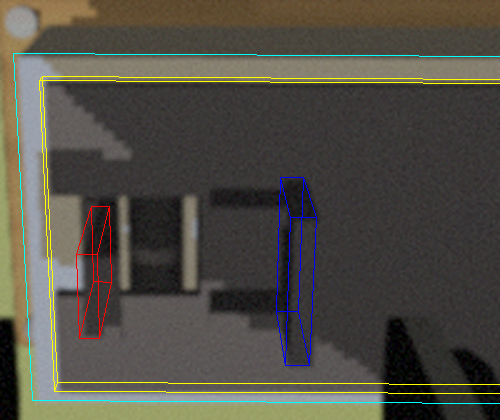

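{"name": "servo_tool", "arguments": {
  "commands": [-0.0026,0.0026,0.02,0,0,0,0.41,0,0,0.02,0,0,0,0.41,0,0,0.02,0,0,0,0.41,0,0,0.02,0,0,0,0.41,0,0,0.015,0,0,0,0.41,0,0,0,0,0,0,0.41,0,0,0,0,0,0,0.41,0,0,0,0,0,0,0.41]
}}

```text
t: 3.7
tcp_pos: [0.5178, -0.2078, 0.0521]
tool_rot: [0.707, 0.707, -0.0, -0.0]
force: [0.5, 0.6, -0.5]
finger_gap: 0.705
gripper_force: 0.0
```

Run:
```python
from h import *
w=snap('wrist');s=snap('side')
st=manip.sense();print(st)
a=cv2.resize(w['img'][160:360,160:420],None,fx=1.5,fy=1.5,interpolation=2);b=cv2.resize(s['img'][220:300,235:325],None,fx=3.75,fy=3.75,interpolation=2)
cv2.imwrite('pics/v6.png',np.hstack([a,b])[:,:,::-1])
```

```text
{'t': 3.8, 'q': array([-5.81895017e-01,  7.04890678e-01,  1.73454311e+00,  2.36603552e-05,
        7.01341280e-01, -5.81882216e-01]), 'qd': array([-0.00098014, -0.00527748,  0.00050108,  0.00013961,  0.00116457,
        0.00133939]), 'tau': array([-9.88760032e-03, -4.29618001e+01, -9.20142710e+00, -4.01419929e-04,
        3.78391676e-03, -3.32133148e-06]), 'tcp_pos': array([ 0.51808054, -0.20796266,  0.05263266]), 'tool_rot': array([7.07117636e-01, 7.07095808e-01, 9.00999049e-05, 3.98814649e-04]), 'force': array([ 0.35966708, -0.36977832, -0.29665601]), 'ft_torque': array([-0.02702746, -0.03695656,  0.03369908]), 'gripper_force': 0.0, 'finger_gap': 0.7065639977830234}
```

View pics/v6.png

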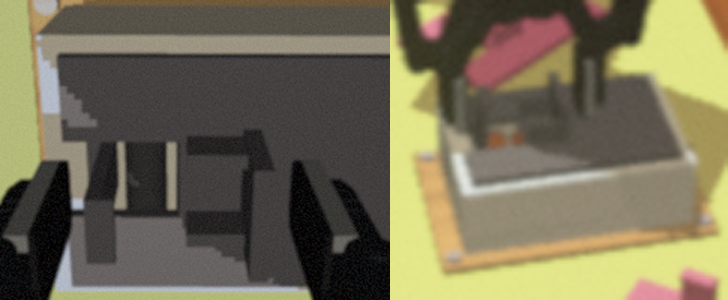

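{"name": "servo_tool", "arguments": {
  "commands": [0,0.003,0,0,0,0,0.3,0,0,0,0,0,0,0.22,0,0,0,0,0,0,0.16,0,0,0,0,0,0,0.16,0,0,0,0,0,0,0.16],
  "force": 20
}}

```text
t: 4.22
tcp_pos: [0.5194, -0.2078, 0.0525]
tool_rot: [0.707, 0.707, 0.0, 0.0]
force: [-0.0, 0.7, 0.1]
finger_gap: 0.579
gripper_force: 0.0
```

{"name": "servo_tool", "arguments": {
  "commands": [0,0,0,0,0,0,0.12,0,0,0,0,0,0,0.08,0,0,0,0,0,0,0.08,0,0,0,0,0,0,0.08]
}}

```text
t: 4.55
tcp_pos: [0.5189, -0.2076, 0.0523]
tool_rot: [0.707, 0.707, -0.0, -0.0]
force: [-1.7, -0.1, 0.4]
finger_gap: 0.543
gripper_force: 0.6
```

{"name": "servo_tool", "arguments": {
  "commands": [0,0,0,0,0,0,0.06,0,0,0,0,0,0,0.03,0,0,0,0,0,0,0.03,0,0,0,0,0,0,0.03]
}}

```text
t: 4.88
tcp_pos: [0.5198, -0.2078, 0.0525]
tool_rot: [0.707, 0.707, 0.0, 0.0]
force: [0.5, 0.6, 1.8]
finger_gap: 0.522
gripper_force: 5.2
```

{"name": "servo_tool", "arguments": {
  "commands": [0,0,0,0,0,0,0.01,0,0,0,0,0,0,-0.01,0,0,0,0,0,0,-0.01,0,0,0,0,0,0,-0.01]
}}

```text
t: 5.22
tcp_pos: [0.5202, -0.2081, 0.0528]
tool_rot: [0.707, 0.707, 0.0, 0.001]
force: [2.7, 0.8, 4.5]
finger_gap: 0.495
gripper_force: 7.3
```

{"name": "servo_tool", "arguments": {
  "commands": [0,0.0015,-0.001,0,0,0,-0.01,0,0,0,0,0,0,-0.01,0,0,0,0,0,0,-0.01]
}}

```text
t: 5.47
tcp_pos: [0.52, -0.208, 0.0528]
tool_rot: [0.707, 0.707, -0.0, 0.0]
force: [2.9, 0.1, 3.1]
finger_gap: 0.495
gripper_force: 6.6
```

{"name": "servo_tool", "arguments": {
  "commands": [0,0.001,-0.001,0,0,0,-0.03,0,0,0,0,0,0,-0.03,0,0,0,0,0,0,-0.03]
}}

```text
t: 5.72
tcp_pos: [0.5199, -0.2076, 0.053]
tool_rot: [0.707, 0.707, -0.0, -0.001]
force: [0.0, 0.7, 1.0]
finger_gap: 0.486
gripper_force: 6.5
```

{"name": "servo_tool", "arguments": {
  "commands": [0,0.0005,-0.0005,0,0,0,-0.045,0,0,0,0,0,0,-0.055,0,0,0,0,0,0,-0.055,0,0,0,0,0,0,-0.055]
}}

```text
t: 6.05
tcp_pos: [0.5203, -0.2075, 0.0532]
tool_rot: [0.707, 0.707, -0.0, -0.001]
force: [0.4, -0.1, -1.8]
finger_gap: 0.479
gripper_force: 7.2
```

{"name": "servo_tool", "arguments": {
  "commands": [0,0.0005,0,0,0,0,-0.065,0,0,0,0,0,0,-0.065,0,0,0,0,0,0,-0.065]
}}

```text
t: 6.3
tcp_pos: [0.521, -0.2077, 0.0535]
tool_rot: [0.707, 0.707, -0.0, -0.0]
force: [0.1, -0.0, -1.2]
finger_gap: 0.468
gripper_force: 7.5
```

{"name": "servo_tool", "arguments": {
  "commands": [0,0,0,0,0,0,-0.072,0,0,0,0,0,0,-0.072,0,0,0,0,0,0,-0.072]
}}

```text
t: 6.55
tcp_pos: [0.521, -0.2078, 0.0536]
tool_rot: [0.707, 0.707, -0.0, -0.0]
force: [0.2, 0.1, -1.2]
finger_gap: 0.465
gripper_force: 7.7
```

{"name": "servo_tool", "arguments": {
  "commands": [0,0.0004,-0.0038,0.004,0,0,-0.072,0,0.0004,-0.0038,0.004,0,0,-0.072,0,0,0,0,0,0,-0.072]
}}

```text
t: 6.8
tcp_pos: [0.5224, -0.2081, 0.0577]
tool_rot: [0.707, 0.707, -0.018, -0.017]
force: [0.6, 0.4, -1.7]
finger_gap: 0.467
gripper_force: 7.8
```

{"name": "servo_tool", "arguments": {
  "commands": [0,0.0004,-0.0038,0.004,0,0,-0.072,0,0.0004,-0.0038,0.004,0,0,-0.072,0,0,0,0,0,0,-0.072]
}}

```text
t: 7.05
tcp_pos: [0.5231, -0.208, 0.0613]
tool_rot: [0.706, 0.706, -0.035, -0.035]
force: [0.1, -1.2, -1.4]
finger_gap: 0.469
gripper_force: 7.8
```

{"name": "servo_tool", "arguments": {
  "commands": [0,0.0004,-0.0038,0.004,0,0,-0.074,0,0.0004,-0.0038,0.004,0,0,-0.074,0,0.0004,-0.0038,0.004,0,0,-0.074,0,0.0004,-0.0038,0.004,0,0,-0.074,0,0,0,0,0,0,-0.074]
}}

```text
t: 7.47
tcp_pos: [0.5249, -0.2079, 0.0684]
tool_rot: [0.703, 0.704, -0.07, -0.07]
force: [0.5, 0.1, -1.6]
finger_gap: 0.465
gripper_force: 7.9
```

Run:
```python
from h import *
w=snap('wrist');s=snap('side')
st=manip.sense();print(st['tcp_pos'],st['force'],st['finger_gap'],R.from_quat(st['tool_rot']).as_matrix().round(3))
a=cv2.resize(w['img'][120:360,130:420],None,fx=1.3,fy=1.3,interpolation=2);b=cv2.resize(s['img'][210:288,235:325],None,fx=4,fy=4,interpolation=2)
cv2.imwrite('pics/v7.png',np.hstack([a,b])[:,:,::-1])
```

```text
[ 0.52379081 -0.20758368  0.06826315] [-0.00199824 -0.98691325 -1.03824164] 0.46793495502668075 [[-0.     0.98  -0.199]
 [ 1.     0.     0.   ]
 [ 0.    -0.199 -0.98 ]]
```

View pics/v7.png

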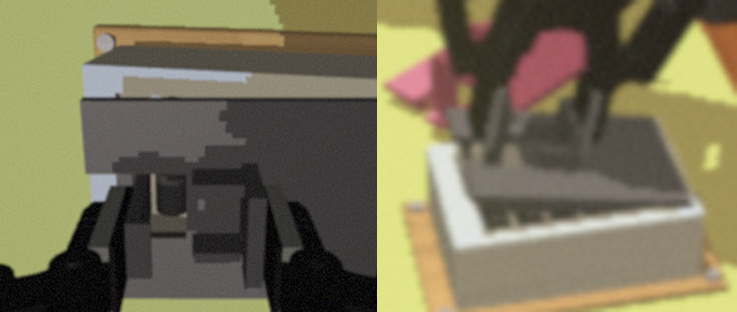

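{"name": "servo_tool", "arguments": {
  "commands": [0,-0.0055,0.0007,0,0,0,-0.074,0,-0.0055,0.0007,0,0,0,-0.074,0,0,0,0,0,0,-0.074]
}}

```text
t: 7.82
tcp_pos: [0.5171, -0.2075, 0.0688]
tool_rot: [0.704, 0.703, -0.071, -0.072]
force: [0.3, -1.4, -1.0]
finger_gap: 0.47
gripper_force: 7.9
```

{"name": "servo_tool", "arguments": {
  "commands": [0,-0.0055,0.0007,0,0,0,-0.074,0,-0.0055,0.0007,0,0,0,-0.074,0,0,0,0,0,0,-0.074]
}}

```text
t: 8.07
tcp_pos: [0.512, -0.2076, 0.0694]
tool_rot: [0.704, 0.703, -0.071, -0.071]
force: [-0.7, 0.4, -1.7]
finger_gap: 0.467
gripper_force: 7.9
```

{"name": "servo_tool", "arguments": {
  "commands": [0,-0.002,-0.0098,0,0,0,-0.074,0,-0.002,-0.0098,0,0,0,-0.074,0,-0.002,-0.0098,0,0,0,-0.074,0,0,0,0,0,0,-0.074]
}}

```text
t: 8.4
tcp_pos: [0.5138, -0.2082, 0.0857]
tool_rot: [0.704, 0.704, -0.071, -0.07]
force: [0.9, -0.4, -0.9]
finger_gap: 0.466
gripper_force: 7.9
```

{"name": "servo_tool", "arguments": {
  "commands": [0,-0.002,-0.0098,0,0,0,-0.074,0,-0.003,-0.0147,0,0,0,-0.074,0,-0.004,-0.0196,0,0,0,-0.074,0,-0.004,-0.0196,0,0,0,-0.074,0,-0.004,-0.0196,0,0,0,-0.074,0,-0.004,-0.0196,0,0,0,-0.074,0,-0.002,-0.0098,0,0,0,-0.074,0,0,0,0,0,0,-0.074,0,0,0,0,0,0,-0.074]
}}

```text
t: 9.15
tcp_pos: [0.513, -0.2078, 0.1424]
tool_rot: [0.704, 0.704, -0.071, -0.071]
force: [-1.3, 1.1, -1.6]
finger_gap: 0.464
gripper_force: 7.9
```

{"name": "servo_tool", "arguments": {
  "commands": [0,0,0,-0.004,0,0,-0.074,0.01,0,0,-0.004,0,0,-0.074,0.02,0,0,-0.004,0,0,-0.074,0.03,0,0,-0.004,0,0,-0.074,0.04,0,0,-0.004,0,0,-0.074,0.05,0,0,-0.004,0,0,-0.074,0.05,0,0,-0.004,0,0,-0.074,0.05,0,0,-0.004,0,0,-0.074,0.05,-0.005,0,0,0,0,-0.074,0.05,-0.005,0,0,0,0,-0.074,0.05,-0.005,0,0,0,0,-0.074,0.05,-0.005,0,0,0,0,-0.074]
}}

```text
t: 10.15
tcp_pos: [0.502, 0.0184, 0.1413]
tool_rot: [0.707, 0.707, -0.001, -0.001]
force: [1.5, -0.0, -0.8]
finger_gap: 0.46
gripper_force: 7.8
```

{"name": "servo_tool", "arguments": {
  "commands": [0.05,0,0,0,0,0,-0.074,0.05,0,0,0,0,0,-0.074,0.05,0,0,0,0,0,-0.074,0.05,0,0,0,0,0,-0.074,0.05,0,0,0,0,0,-0.074,0.05,0,0,0,0,0,-0.074,0.04,0,0,0,0,0,-0.074,0.03,0,0,0,0,0,-0.074,0.01,0,0,0,0,0,-0.074,0,0,0,0,0,0,-0.074,0,0,0,0,0,0,-0.074]
}}

```text
t: 11.07
tcp_pos: [0.5024, 0.2068, 0.1414]
tool_rot: [0.707, 0.707, -0.001, -0.0]
force: [-0.2, -0.0, -1.2]
finger_gap: 0.465
gripper_force: 7.8
```

Run:
```python
from h import *
s=snap('side');c=snap('scene');w=snap('wrist')
st=manip.sense();print(st['t'],st['tcp_pos'],st['force'],st['finger_gap'],R.from_quat(st['tool_rot']).as_matrix().round(3))
for n,p in (('s',s),('c',c),('w',w)): print(n,[(np.round(d['box']).tolist(),round(d['conf'],2)) for d in manip.look_for(p,'tray')[:1]])
b=cv2.resize(s['img'][110:210,180:300],None,fx=3.3,fy=3.3,interpolation=2);a=cv2.resize(c['img'][170:350,300:450],None,fx=330/180,fy=330/180,interpolation=2)
cv2.imwrite('pics/v8.png',np.hstack([a,b])[:,:,::-1])
```

```text
11.2167 [0.50283655 0.20615795 0.14172546] [-0.64083597 -0.7144926  -1.55905051] 0.46629848065901497 [[ 0.001  1.    -0.001]
 [ 1.    -0.001 -0.   ]
 [-0.    -0.001 -1.   ]]
s [([203.0, 163.0, 69.0, 34.0], 0.86)]
c [([324.0, 258.0, 117.0, 76.0], 0.59)]
w [([172.0, 87.0, 271.0, 208.0], 0.71)]
```

View pics/v8.png

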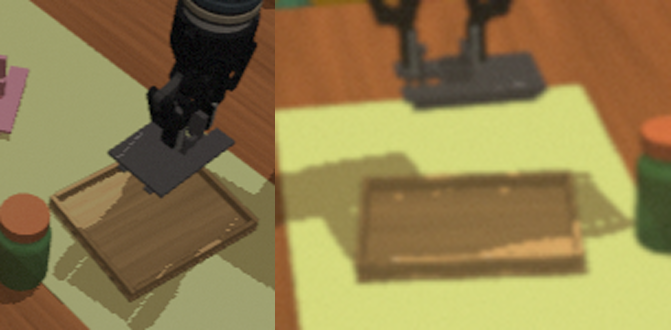

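Run:
```python
from h import *
import pickle
w,s,c=pickle.load(open('p3.pkl','rb'))
X=np.array([atz(s,u,.02) for u in [(206.4,164.5),(270.3,163),(273.9,188),(205,191)]]);print(X,X.mean(0))
```

```text
[[0.43760979 0.27286103 0.02      ]
 [0.61518462 0.24470336 0.02      ]
 [0.59461466 0.10272588 0.02      ]
 [0.41938436 0.12456674 0.02      ]] [0.51669836 0.18621425 0.02      ]
```

{"name": "servo_tool", "arguments": {
  "commands": [-0.01,-0.005,0.01,0,0,0,-0.074,-0.01,-0.005,0.02,0,0,0,-0.074,0,0,0.03,0,0,0,-0.074,0,0,0.03,0,0,0,-0.074,0,0,0.03,0,0,0,-0.074,0,0,0.03,0,0,0,-0.074,0,0,0.03,0,0,0,-0.074,0,0,0.02,0,0,0,-0.074,0,0,0.01,0,0,0,-0.074,0,0,0,0,0,0,-0.074,0,0,0,0,0,0,-0.074]
}}

```text
t: 12.28
tcp_pos: [0.498, 0.1971, 0.0369]
tool_rot: [0.707, 0.707, -0.0, 0.0]
force: [-0.3, -0.6, -0.7]
finger_gap: 0.465
gripper_force: 7.8
```

{"name": "servo_tool", "arguments": {
  "commands": [0,0,0.006,0,0,0,-0.074,0,0,0.006,0,0,0,-0.074,0,0,0.004,0,0,0,-0.074,0,0,0,0,0,0,-0.074,0,0,0,0,0,0,-0.074]
}}

```text
t: 12.7
tcp_pos: [0.4979, 0.1973, 0.0289]
tool_rot: [0.707, 0.707, 0.0, 0.0]
force: [-0.2, 0.0, -1.9]
finger_gap: 0.462
gripper_force: 7.8
```

{"name": "servo_tool", "arguments": {
  "commands": [0,0,0.004,0,0,0,-0.074,0,0,0.003,0,0,0,-0.074,0,0,0,0,0,0,-0.074]
}}

```text
t: 12.95
tcp_pos: [0.4977, 0.1972, 0.0251]
tool_rot: [0.707, 0.707, -0.0, -0.0]
force: [0.6, 0.4, -1.1]
finger_gap: 0.464
gripper_force: 7.8
```

{"name": "servo_tool", "arguments": {
  "commands": [0,0,0.002,0,0,0,-0.074,0,0,0.001,0,0,0,-0.074,0,0,0,0,0,0,-0.074]
}}

```text
t: 13.2
tcp_pos: [0.4978, 0.1972, 0.0238]
tool_rot: [0.707, 0.707, -0.0, -0.0]
force: [-1.2, -0.2, -0.7]
finger_gap: 0.469
gripper_force: 7.8
```

{"name": "servo_tool", "arguments": {
  "commands": [0,0,0.001,0,0,0,-0.074,0,0,0.001,0,0,0,-0.074,0,0,0,0,0,0,-0.074]
}}

```text
t: 13.45
tcp_pos: [0.498, 0.1972, 0.0232]
tool_rot: [0.707, 0.707, 0.0, 0.0]
force: [-1.1, -0.5, 1.9]
finger_gap: 0.469
gripper_force: 7.6
```

{"name": "servo_tool", "arguments": {
  "commands": [0,0,0.001,0,0,0,-0.074,0,0,0.001,0,0,0,-0.074,0,0,0,0,0,0,-0.074]
}}

```text
t: 13.7
tcp_pos: [0.498, 0.1973, 0.0228]
tool_rot: [0.707, 0.707, 0.0, 0.0]
force: [-1.5, -0.4, 6.7]
finger_gap: 0.465
gripper_force: 7.1
```

{"name": "servo_tool", "arguments": {
  "commands": [0,0,-0.001,0,0,0,-0.04,0,0,0,0,0,0,0.0,0,0,0,0,0,0,0.05,0,0,0,0,0,0,0.1,0,0,0,0,0,0,0.2,0,0,0,0,0,0,0.35,0,0,0,0,0,0,0.45,0,0,0,0,0,0,0.45]
}}

```text
t: 14.37
tcp_pos: [0.4979, 0.1972, 0.0223]
tool_rot: [0.707, 0.707, 0.0, 0.0]
force: [1.1, 0.4, 0.7]
finger_gap: 0.726
gripper_force: 0.0
```

{"name": "servo_tool", "arguments": {
  "commands": [0,0,-0.005,0,0,0,0.45,0,0,-0.01,0,0,0,0.45,0,0,-0.02,0,0,0,0.45,0,0,-0.03,0,0,0,0.45,0,0,-0.05,0,0,0,0.45,0,0,-0.05,0,0,0,0.45,0,0,-0.05,0,0,0,0.45,0,0,-0.03,0,0,0,0.45,0,0,0,0,0,0,0.45,0,0,0,0,0,0,0.45]
}}

```text
t: 15.2
tcp_pos: [0.4984, 0.1974, 0.1464]
tool_rot: [0.707, 0.707, 0.001, 0.001]
force: [0.9, -0.3, -0.2]
finger_gap: 0.727
gripper_force: 0.0
```

Run:
```python
from h import *
s=snap('side');c=snap('scene');w=snap('wrist')
st=manip.sense();print(st['t'],st['tcp_pos'],st['force'])
b=cv2.resize(s['img'][140:210,190:300],None,fx=3.4,fy=3.4,interpolation=2);a=w['img'][60:298,130:480]
cv2.imwrite('pics/v9.png',np.hstack([a,b])[:,:,::-1])
```

```text
15.35 [0.49691452 0.19704498 0.14399076] [-0.64821008 -0.40189245 -0.9428358 ]
```

View pics/v9.png

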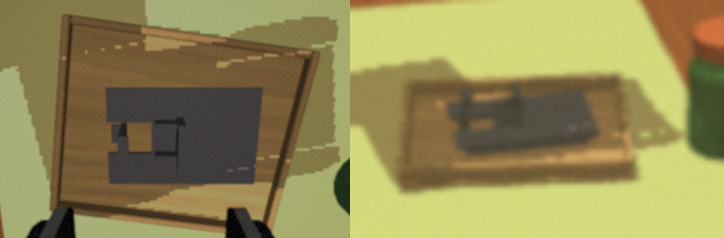

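The picture shows the cover flat in the tray near its centre (wrist crop ~(185,135)), with the tab sprung back and the fingers clear.

```bash
python3 -c "
from station import manip
print(manip.sign_off())"
```

```text
the job is handed in; nothing more can be done
None
```

The cover was unsnapped with the tab held pressed (about 8 N at the fingers), drawn off its lugs, laid flat and right side up in the tray and released; I handed the job in at about 15 s of the 48 s allowed, and hand-in returned no verdict.

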